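# Change over the air samplers on the charging dock

### The arm

A 6-joint arm with a two-finger parallel gripper is mounted at the origin on the work surface. World frame = base frame: x ahead of the robot, y to its left, z up, the work surface at z = 0. Lengths are in m, angles in rad, forces in N, time in s.
With the tool pointing down it reaches from about 0.25 to 0.85 m from the base axis. Payload 12.5 kg.
Tool frame: the origin (TCP) lies midway between the tips of the shut fingers; the grasp point (between the pads) lies 19 mm behind it (bot.hold_point_z is the distance from the TCP to the grasp point, in m); z points along the fingers, y is the line along which they close (so a half turn about z gives the same grasp; the last joint's range is limited). The gripper opens to 93 mm and grips with 3 to 60 N. Pads are 15 mm wide; open, the fingers measure 128 mm over their backs; the gripper's body (75 mm by 188 mm) begins 65 mm behind the grasp point.
Start: joints at [-1.377, 0.351, 1.652, -0, 1.139, -0.085], TCP at [0.151, -0.529, 0.219] pointing down, gripper open.
Joint ranges: [-2.75, 2.75], [-0.79, 2.1], [0.01, 2.65], [-1.57, 4.71], [0.07, 3.14], [-2.87, 2.87]. Speed limits (rad/s): [2.22, 2.22, 2.79, 3.14, 3.14, 3.14].

### API

Orientations are given as a rotation vector (axis times angle).
In Python, from bench import readout, imaging, bot gives the robot as it stands.
- The arm moves only by the shell command python3 -m inch 'ROWS' [FORCE]. ROWS is a JSON object of lists of equal length, an entry for each row: "delta_pos": the shift along the world's x, y, z as a fraction of full scale, a list of three; "rot": the turn, a rotation vector about the world's x, y, z as a fraction of full scale, a list of three; "hand": the finger opening in mm, from 0 to 93. In form: {"delta_pos": [[dx, dy, dz], ...], "rot": [[rx, ry, rz], ...], "hand": [hand, ...]}. A call has exactly 8 rows; each row shifts and turns the commanded pose from where the row before left it; what a row does not reach is not made up. Full scale, the value 1, is 0.025 m for a shift and 0.12 rad for a turn. A row lasts 1/12 s, in which the tool goes at most 41.7 mm and 7.16 degrees, less where a joint would pass 70% of its speed; a pose out of reach is approached as far as the arm can. A call with a number of a shift or a turn outside -1 to 1 is refused whole. A call with a gripper value outside its range is refused whole. The fingers move at their own pace and stop on an object; FORCE is the grip in N (left out, the last holds). Time passes only in rows, so rows that do not move let the fingers close, or fill a call up. It gives the time, the measured TCP pose, the force, the opening and the grip force at its end, in the units of the state.
- readout.sense(): the state, without advancing time (a new reading comes with each control period).
- imaging.grab_frame(name): name is "scene" or "top" or "wrist"; returns the picture (384x512x3 uint8, red, green, blue); there is no depth.
- imaging.camera_info(name): a dict with "camera_matrix" (3x3 intrinsics, pixels), "k1" (the pictures are not rectified: a ray, as slopes to the right and down, at radius r is drawn at 1 + k1 r^2 times it, then the intrinsics apply), "R" (3x3) and "t" (3): a world point X has camera coordinates R X + t. Camera axes: x right, y down, z forward; pixel columns grow to the right and rows downward; lengths in m; the calibration is good to about 2 mm. A picture is of the moment at which its call begins: read the wrist's pose just before it. camera_info takes no time and is no camera call; for the wrist camera it gives the pose at the moment of the call.
- bot.job_done(): hands the job in; it is judged then, once.
The state is a dict: "clock": time; "joint_pos": joint angles; "qd": joint speeds; "joint_efforts": joint torques, N m; "ee_pos": TCP position; "orientation": TCP orientation; "ft_force": force on the tool from outside, world axes, zero at the start; "wrist_torque": the same for the moment, N m; "grip_width": opening from 0.0 (shut) to 1.0 (fully open); "gripper_force": force on a finger pad.
Only numpy, scipy, OpenCV 4.12 (cv2) and the standard library are available. Lean on these libraries where they do the work, as an engineer would, in place of code of your own. Each camera call takes 0.05 s, during which the arm holds its last target. There are 200 camera calls.

### The job

Change over the tall, top-heavy air samplers: first take the one that stands on the charging dock and lay it level on its side in the notched service cradle, its thick head in the wider notch and its handle in the narrower one; then stand the other sampler, the one among the things on the bench, upright in the middle of the dock's round pad. Do not drop or knock over either sampler, keep the second one upright all the way, and leave everything else on the bench where it is.

Things in the scene. Friction and masses are not known exactly. Their poses are not given: they have to be found in the camera images.
- used_c (a point): The sampler that starts standing on the dock, 190 mm tall, centre point half-way up its axis (95 mm). Round about its own z, which runs from foot to tip. From the foot up: black foot disc 46 mm diameter (0 to 14 mm), grey handle 26 mm diameter (14 to 108 mm), aluminium head 40 mm diameter (108 to 178 mm, thin white band 41 mm wide low on it), steel tip tapering to 24 mm (178 to 190 mm).
- used_head (a point): Same sampler: point on its axis inside the head, 150 mm above the foot's underside (55 mm beyond its centre, same axes).
- used: Same sampler: origin at the centre of the foot's underside, z from foot to tip. Mass 0.25 to 0.5 kg; its centre of mass is about 112 mm above the underside, so it tips over when leaned about 11 degrees.
- fresh_c (a point): The other sampler, identical in shape and size, which starts standing on the bench: point on its axis half-way up (95 mm), z from foot to tip.
- fresh: The other sampler: origin at the centre of the foot's underside, z from foot to tip. Mass 0.25 to 0.5 kg, as top-heavy as the first.
- dock_pad (a point): Charging dock, fixed: centre of the top face of its round black pad (80 mm diameter), 25 mm above the bench. z up, x towards its rear housing.
- dock: The dock, origin on the bench under the pad's centre: white base 130 x 130 mm, 22 mm high. Along each side (y = +/-56 mm) a rail 90 mm long, 8 mm thick, rises to 45 mm above the bench; behind (x = +65 to +100 mm) a 130 mm wide housing rises to 70 mm.
- cradle_seat (a point): Service cradle: the point where the centre (half-way along) of a seated sampler lies, 68 mm above the bench. x runs along the sampler from head to foot (the head points to -x), y across, z up. With the head 40 mm and handle 26 mm thick both resting in their notches, the sampler lies level.
- cradle: The cradle, fixed, origin on the bench below the seat point. Two aluminium 90-degree V notches, 10 mm thick along x: the wide (deep) one at x = -27 mm, bottom 40 mm above the bench, tips 69 mm; the narrow one at x = +50 mm, bottom 50 mm, tips 79 mm; tips 30 mm either side. Dark base plate 120 x 85 x 12 mm, x = -50 to +70 mm; the head overhangs it, free beneath.
- bottle_c (a point): White plastic screw-cap bottle, 56 mm diameter, 170 mm tall: its centre, half-way up. Leave it alone.
- cylinder_c (a point): Glass measuring cylinder, tube 34 mm diameter, foot 60 mm, 167 mm tall: its centre, half-way up. Leave it alone.
- jar_c (a point): Amber jar, 56 mm diameter, 60 mm tall: its centre. Leave it alone.
- weight_c (a point): Steel weight with a knob, 48 mm diameter, 58 mm tall: its centre. Leave it alone.
- dishes_c (a point): Stack of clear dishes with white lids, 92 mm diameter, 40 mm tall: its centre. Leave it alone.
- carton_c (a point): Cardboard carton 80 x 100 x 40 mm: its centre. Leave it alone.

How it is judged:
On the way, in this order (a step that is already met when the one before it is completed fails the run):
1. the sampler from the dock lies released and at rest in the cradle, head over the wide notch (x of used_c in the frame of cradle_seat between -0.012 and 0.012 m and y of used_c in the frame of cradle_seat between -0.008 and 0.008 m and z of used_c in the frame of cradle_seat between -0.007 and 0.007 m and x of used_head in the frame of cradle_seat below -0.03 m and angle between used's own z axis and vertical between 1.49 and 1.65 rad and linear speed of used below 0.02 m/s and contact force between used and the fingers below 0.1 N), for 0.2 s.
2. the other sampler stands released on the middle of the dock's pad (horizontal distance between fresh and dock_pad below 0.016 m and z of fresh in the frame of dock_pad between -0.004 and 0.004 m and angle between fresh's own z axis and vertical below 0.05 rad and linear speed of fresh below 0.02 m/s and contact force between fresh and the fingers below 0.1 N), for 0.2 s.
At the end, for the whole second after the job is handed in: First sampler at rest, released, in the cradle: level within 4.5 deg, centre within 12 mm along, 8 mm across, 7 mm in height of the seat point, head at the wide notch. Second at rest, released, upright within 3 deg on the pad, foot within 16 mm of its centre and 4 mm of its surface (all of step 1 and all of step 2); the robot touches nothing.
It fails at once if the second sampler leans more than 20 degrees (angle between fresh's own z axis and vertical above 0.35 rad).
It fails at once if the first sampler has fallen onto the bench (centre lower than 45 mm) (height (world z) of used_c below 0.045 m).
It fails at once if a sampler was dropped (faster than 0.5 m/s out of the fingers) ((linear speed of used above 0.5 m/s and contact force between used and the fingers below 0.1 N) or (linear speed of fresh above 0.5 m/s and contact force between fresh and the fingers below 0.1 N)).
It fails at once if something else on the bench was moved by more than 20 mm (distance of any of bottle_c, cylinder_c, jar_c, weight_c, dishes_c, carton_c from where it was at the start of the episode above 0.02 m).
It also fails if it takes over 66 s, if anything falls off the work surface, if the arm or the gripper's body presses on something with over 40 N, if the wrist force passes 120 N, or if a joint passes its speed limit or range.

## Working session

There is one attempt and no reset: what is moved stays moved. The work goes in short steps, Python scripts to look and compute and a shell command to move; the robot and the scene stay as the last step left them, time stands still between calls to the robot, and variables do not carry over. Pictures are saved under pics/ and viewed, at most 12 in all, crops included, and the job is handed in when it is done.

```bash
mkdir -p pics; ls
python3 - <<'E'
from bench import readout, imaging, bot
import cv2
print(readout.sense(), bot.hold_point_z)
for n in ("scene","top"):
    cv2.imwrite(f"pics/{n}0.png", imaging.grab_frame(n)[:,:,::-1]); c=imaging.camera_info(n); print(n,c)
E
```

```text
pics
{'clock': 0.0, 'joint_pos': array([-1.37661906e+00,  3.51232756e-01,  1.65240791e+00,  2.77275013e-05,
        1.13910710e+00, -8.45663144e-02]), 'qd': array([-4.22243736e-04,  1.20268563e-03, -2.32971609e-04, -3.58215475e-04,
       -9.55767202e-05, -2.05493106e-04]), 'joint_efforts': array([ 1.27061008e-03, -4.97320712e+01, -2.85254967e+01,  6.99553569e-02,
        2.57460808e-02, -1.26356358e-04]), 'ee_pos': array([ 0.15131494, -0.52842352,  0.21810949]), 'orientation': array([-3.10998906e+00, -4.36254788e-01,  5.98811539e-05]), 'ft_force': array([0.08260776, 1.2254357 , 0.19904784]), 'wrist_torque': array([ 0.01887939,  0.05847512, -0.02505156]), 'gripper_force': 0.0, 'grip_width': 0.998655131553864} 0.0188
scene {'camera_matrix': array([[347.42377842,   0.        , 256.77076181],
       [  0.        , 347.42377842, 192.2199817 ],
       [  0.        ,   0.        ,   1.        ]]), 'k1': -0.0864897561376708, 'R': array([[ 0.59572576,  0.8031604 , -0.00664803],
       [ 0.47432773, -0.35847714, -0.8040568 ],
       [-0.64816975,  0.475844  , -0.59451532]]), 't': array([-0.37462677, -0.13252936,  1.20161805])}
top {'camera_matrix': array([[454.6078412 ,   0.        , 261.21954486],
       [  0.        , 454.6078412 , 202.43781615],
       [  0.        ,   0.        ,   1.        ]]), 'k1': 0.04607558144531565, 'R': array([[ 2.53229188e-02, -9.99679141e-01, -6.04782795e-04],
       [-9.93123213e-01, -2.50876686e-02, -1.14354242e-01],
       [ 1.14302378e-01,  3.49640702e-03, -9.93439853e-01]]), 't': array([0.07557812, 0.54607604, 1.34032168])}
```

View pics/scene0.png

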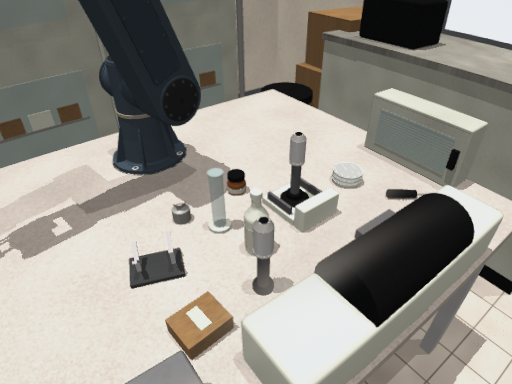

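View pics/top0.png

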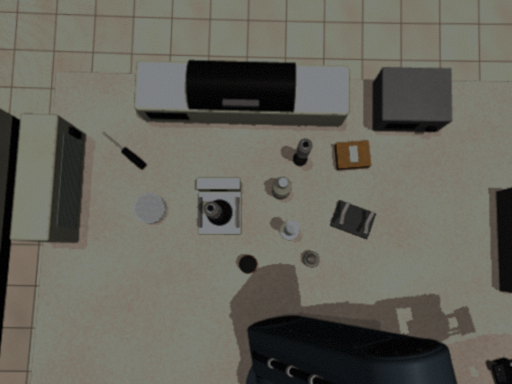

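The scene view shows the used sampler on the dock (297,165), the fresh one at (263,260) beside the bottle (255,225), and the cradle at (157,265). In the top view, the dock is at (219,208), the fresh sampler at (303,150), the cradle at (353,218) and the bottle at (282,187).

```bash
cat > h.py <<'E'
import numpy as np, cv2
from bench import readout, imaging, bot
def ray(n,u,v,c=None):
    c=c or imaging.camera_info(n); K=c["camera_matrix"]; k=c["k1"]
    d=np.array([(u-K[0,2])/K[0,0],(v-K[1,2])/K[1,1]]); s=d.copy()
    for _ in range(20): s=d/(1+k*(s@s))
    R=c["R"]; o=-R.T@c["t"]; r=R.T@np.array([s[0],s[1],1]); return o,r/np.linalg.norm(r)
def onz(n,u,v,z,c=None):
    o,r=ray(n,u,v,c); return o+r*(z-o[2])/r[2]
def proj(n,X,c=None):
    c=c or imaging.camera_info(n); p=c["R"]@np.asarray(X,float)+c["t"]; s=p[:2]/p[2]; s=s*(1+c["k1"]*(s@s))
    K=c["camera_matrix"]; return K[:2,:2]@s+K[:2,2]
E
python3 - <<'E'
from h import *
im=cv2.imread("pics/top0.png")[120:280,180:400]
cv2.imwrite("pics/topc.png",cv2.resize(im,(792,576),interpolation=cv2.INTER_CUBIC)*1)
for n,u,v,z in [("dock corner",199,234,.022),("dockc2",241,234,.022),("dockback",241,178,.07),("dockback",197,178,.07),("used tip",212,207,.15),("fresh foot",301,159,.01),("fresh tip",306,143,.19),("cradle",353,218,.012),("cradle bl",331,227,.012),("br",366,238,.012),("tr",375,211,.012),("tl",341,201,.012),("bottle",283,184,.15),("cyl",290,230,.16),("carton",352,155,.04)]:
    print(n,onz("top",u,v,z).round(3))
E
```

```text
dock corner [0.445 0.274 0.022]
dockc2 [0.448 0.148 0.022]
dockback [0.611 0.151 0.07 ]
dockback [0.607 0.28  0.07 ]
used tip [0.514 0.224 0.15 ]
fresh foot [ 0.685 -0.03   0.01 ]
fresh tip [ 0.69  -0.028  0.19 ]
cradle [ 0.506 -0.191  0.012]
cradle bl [ 0.476 -0.124  0.012]
br [ 0.446 -0.23   0.012]
tr [ 0.529 -0.257  0.012]
tl [ 0.557 -0.154  0.012]
bottle [0.583 0.03  0.15 ]
cyl [0.456 0.009 0.16 ]
carton [ 0.694 -0.182  0.04 ]
```

View pics/topc.png

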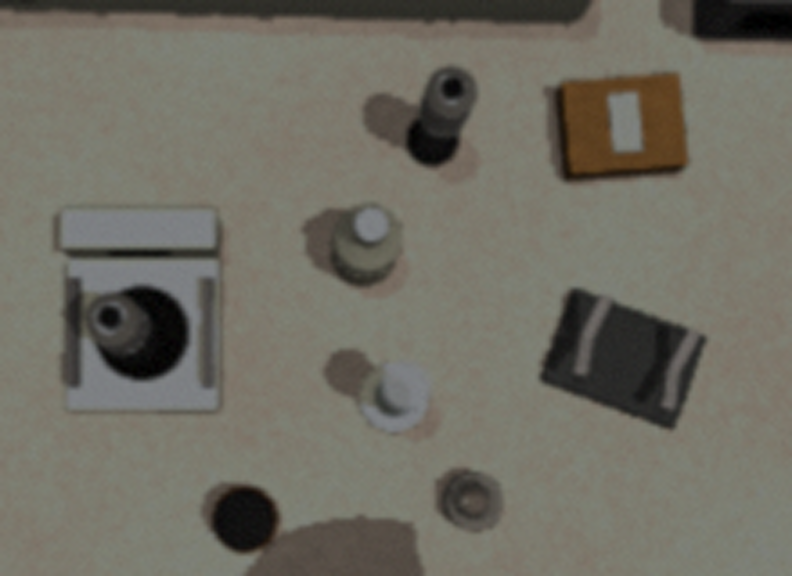

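The crop shows the dock pad (142,332), the used sampler's tip (108,317), the fresh sampler's foot (432,142) and tip (452,88). The cradle base has corners (573,290), (706,338), (674,428) and (541,380), with its plates at (592,335) and (682,368). I still need to know which plate is the taller, narrow one.

Run:
```python
from h import *
im=cv2.imread("pics/scene0.png")[225:295,115:200]
cv2.imwrite("pics/sc.png",cv2.resize(im,None,fx=8,fy=8,interpolation=cv2.INTER_CUBIC))
T=lambda x,y,z: onz("top",180+(x+.5)/3.6-.5,120+(y+.5)/3.6-.5,z)
for n,x,y,z in [("pad",142,332,.025),("dockFL",67,411,.022),("dockFR",219,411,.022),("usedtip",108,317,.215),("freshtip",452,88,.19),("freshfoot",432,146,.007),("bottlecap",372,222,.17),("cyl",402,388,.167),("jar",246,520,.06),("wt",470,495,.05)]: print(n,T(x,y,z).round(3))
c=np.array([T(*p,.012)[:2] for p in [(573,290),(706,338),(674,428),(541,380)]]); print(c.round(3))
a=(c[0]+c[3])/2; b=(c[1]+c[2])/2; print("ends",a,b,np.linalg.norm(a-b),np.degrees(np.arctan2(*(b-a)[::-1])))
for n,x,y in [("pl+y top",606,298),("pl+y bot",583,376),("pl-y top",697,332),("pl-y bot",668,408)]:print(n,T(x,y,.069).round(3))
```

```text
pad [0.513 0.216 0.025]
dockFL [0.445 0.277 0.022]
dockFR [0.448 0.149 0.022]
usedtip [0.506 0.223 0.215]
freshtip [ 0.687 -0.026  0.19 ]
freshfoot [ 0.682 -0.026  0.007]
bottlecap [0.587 0.031 0.17 ]
cyl [0.463 0.006 0.167]
jar [0.359 0.123 0.06 ]
wt [ 0.384 -0.058  0.05 ]
[[ 0.559 -0.148]
 [ 0.521 -0.26 ]
 [ 0.444 -0.233]
 [ 0.482 -0.121]]
ends [ 0.5205052 -0.1342758] [ 0.48276928 -0.24620701] 0.11812111416497136 -108.63076057642884
pl+y top [ 0.546 -0.165  0.069]
pl+y bot [ 0.482 -0.146  0.069]
pl-y top [ 0.52  -0.238  0.069]
pl-y bot [ 0.458 -0.215  0.069]
```

View pics/sc.png

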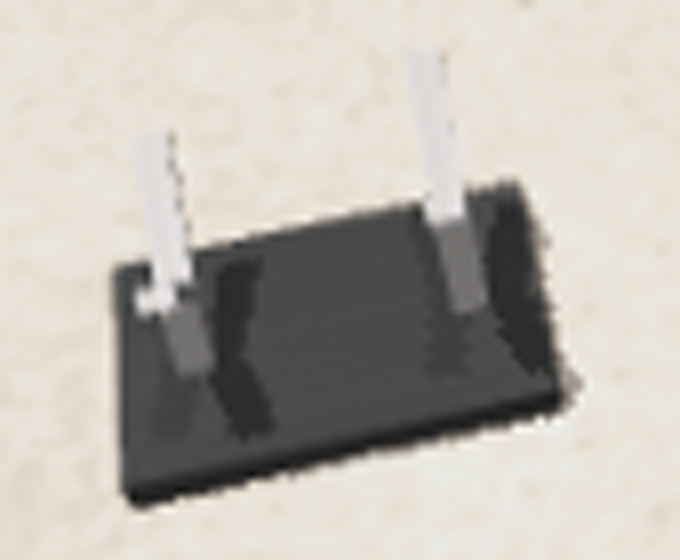

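```bash
python3 -m inch '{"delta_pos":[[0,0,1],[0.3,0.3,1],[1,1,1],[1,1,1],[1,1,0.5],[0.5,1,0],[0.5,1,0],[0,1,0]],"rot":[[0,0,0],[0,0,0],[0,0,0],[0,0,0],[0,0,0],[0,0,0],[0,0,0],[0,0,0]],"hand":[93,93,93,93,93,93,93,93]}'
```

```text
clock: 0.77
ee_pos: [0.2583, -0.3717, 0.3291]
orientation: [-3.111, -0.438, -0.001]
ft_force: [0.2, 0.3, -0.2]
grip_width: 1.001
gripper_force: 0.0
```

The scene crop shows two plates. The left (−y) one has its tip at crop (150,135) and its notch bottom near (180,295). The right (+y) one has its tip at (425,55) and its notch bottom near (450,215). I'll project both hypotheses and compare.

Run:
```python
from h import *
a=np.array([.5205,-.1343]); b=np.array([.4828,-.2462]); m=(a+b)/2
for name,ang in [("head->+y",-108.6),("head->-y",71.4)]:
    t=np.radians(ang); ex=np.array([np.cos(t),np.sin(t)]); ey=np.array([-ex[1],ex[0]]); o=m-.010*ex
    print(name,"seat",o.round(4))
    for p,(x,tip,bot) in {"wide":(-.027,.069,.040),"narrow":(.05,.079,.05)}.items():
        for y,z in [(.03,tip),(0,bot),(-.03,tip)]:
            q=proj("scene",[*(o+x*ex+y*ey),z]); print(p,y,((q-[115,225])*8+3.5).round(0))
print(readout.sense()["joint_pos"].round(3))
```

```text
head->+y seat [ 0.5048 -0.1808]
wide 0.03 [442. 224.]
wide 0 [445. 222.]
wide -0.03 [416.  76.]
narrow 0.03 [138. 263.]
narrow 0 [158. 259.]
narrow -0.03 [130. 109.]
head->-y seat [ 0.4985 -0.1997]
wide 0.03 [149. 132.]
wide 0 [177. 281.]
wide -0.03 [158. 287.]
narrow 0.03 [421.  48.]
narrow 0 [450. 194.]
narrow -0.03 [447. 195.]
[-1.067  0.068  1.731  0.     1.344  0.224]
```

```bash
python3 -m inch '{"delta_pos":[[0.5,1,0],[0.5,1,0],[0.5,1,0],[0.3,1,0],[0.2,1,0],[0.2,1,0],[0,1,0],[0,1,0]],"rot":[[0,0,1],[0,0,1],[0,0,1],[0,0,1],[0,0,1],[0,0,1],[0,0,1],[0,0,1]],"hand":[93,93,93,93,93,93,93,93]}'
python3 -m inch '{"delta_pos":[[0,1,0],[0,1,0],[0,1,0],[0,1,0],[0,1,0],[0,1,0],[0,1,0],[0,0,0]],"rot":[[0,0,0.5],[0,0,0],[0,0,0],[0,0,0],[0,0,0],[0,0,0],[0,0,0],[0,0,0]],"hand":[93,93,93,93,93,93,93,93]}'
python3 -c "
from bench import readout
print(readout.sense()['joint_pos'].round(3))"
```

```text
clock: 1.43
ee_pos: [0.3118, -0.1718, 0.329]
orientation: [-2.552, -1.831, 0.0]
ft_force: [0.8, -1.2, -0.1]
grip_width: 1.002
gripper_force: 0.0
clock: 2.1
ee_pos: [0.3115, 0.0046, 0.3292]
orientation: [-2.499, -1.903, -0.001]
ft_force: [0.2, -0.4, -0.9]
grip_width: 0.999
gripper_force: 0.0
[-1.360e-01 -2.340e-01  2.003e+00  1.000e-03  1.373e+00  1.330e-01]
```

The head-toward-−y hypothesis matches: the −y plate is the wide one, the seat is at about (0.4985,−0.1997), and the head azimuth is −108.6°. Plan: grip the handle with the tool 30° below horizontal, then pitch 90° so that the tool ends 30° past straight down over the cradle. First I'll test the wrist tilt in free space.

```bash
python3 -m inch '{"delta_pos":[[0,1,0],[0,1,0],[0,1,0],[0,1,0.5],[0,1,0.5],[0,1,0.5],[0,1,0.5],[0,1,0]],"rot":[[0,0,1],[0,0,1],[0,0,1],[0,0,1],[0,0,1],[0,0,1],[0,0,1],[0,0,1]],"hand":[93,93,93,93,93,93,93,93]}'
python3 -m inch '{"delta_pos":[[0,1,0],[0,1,0],[0,1,0],[0,0,0],[0,0,0],[0,0,0],[0,0,0],[0,0,0]],"rot":[[0,0,0.7],[0,0,0],[0,0,0],[-0.6,-0.6,0],[-0.6,-0.6,0],[-0.6,-0.6,0],[0,0,0],[0,0,0]],"hand":[93,93,93,93,93,93,93,93]}'
python3 -c "
from bench import readout
print(readout.sense()['joint_pos'].round(3))"
```

```text
clock: 2.77
ee_pos: [0.3125, 0.203, 0.3812]
orientation: [1.333, 2.843, 0.003]
ft_force: [0.6, -1.2, -0.5]
grip_width: 1.002
gripper_force: 0.0
clock: 3.43
ee_pos: [0.3116, 0.2772, 0.3788]
orientation: [1.107, 2.633, -0.166]
ft_force: [0.5, -0.9, -0.4]
grip_width: 1.001
gripper_force: 0.0
[ 0.814 -0.02   1.732 -0.306  1.445  0.081]
```

```bash
python3 -m inch '{"delta_pos":[[0.5,0.2,0],[0.5,0.2,0],[0.5,0.2,0],[0.5,0,0],[0.5,0,-0.5],[0.5,0,-1],[0.5,0,-1],[0.5,0,-1]],"rot":[[-0.546,-0.546,0],[-0.546,-0.546,0],[-0.546,-0.546,0],[-0.546,-0.546,0],[-0.546,-0.546,0],[-0.546,-0.546,0],[-0.546,-0.546,0],[-0.546,-0.546,0]],"hand":[93,93,93,93,93,93,93,93]}'
python3 -m inch '{"delta_pos":[[0,0,-1],[0,0,-1],[0,0,-0.5],[0,0,0],[0,0,0],[0,0,0],[0,0,0],[0,0,0]],"rot":[[0,0,0],[0,0,0],[0,0,0],[0,0,0],[0,0,0],[0,0,0],[0,0,0],[0,0,0]],"hand":[93,93,93,93,93,93,93,93]}'
python3 - <<'E'
from h import *
from scipy.spatial.transform import Rotation as R
s=readout.sense(); print(s["joint_pos"].round(3), s["ee_pos"].round(4)); print(R.from_rotvec(s["orientation"]).as_matrix().round(3))
c=imaging.camera_info("wrist"); f=imaging.grab_frame("wrist")[:,:,::-1]; cv2.imwrite("pics/w1.png",f)
np.save("w1.npy",c,allow_pickle=True); print(-c["R"].T@c["t"])
for z in (.025,.11,.15,.215): print(proj("wrist",[.511,.218,z],c))
E
```

```text
clock: 4.1
ee_pos: [0.4131, 0.2907, 0.2908]
orientation: [0.83, 1.96, -0.465]
ft_force: [1.3, -0.3, -0.2]
grip_width: 1.001
gripper_force: 0.0
clock: 4.77
ee_pos: [0.4122, 0.2921, 0.2304]
orientation: [0.829, 1.961, -0.461]
ft_force: [-0.8, -0.3, -0.3]
grip_width: 0.998
gripper_force: 0.0
[ 0.998  0.472  1.833 -1.042  1.369  0.752] [0.4122 0.2921 0.2304]
[[-0.343  0.712  0.613]
 [ 0.365  0.702 -0.611]
 [-0.865  0.014 -0.501]]
[0.28437842 0.42090934 0.24762809]
[265.79235331  71.91665586]
[267.86581173 139.00560449]
[268.90567068 174.12237793]
[270.6698549  236.19203517]
```

View pics/w1.png

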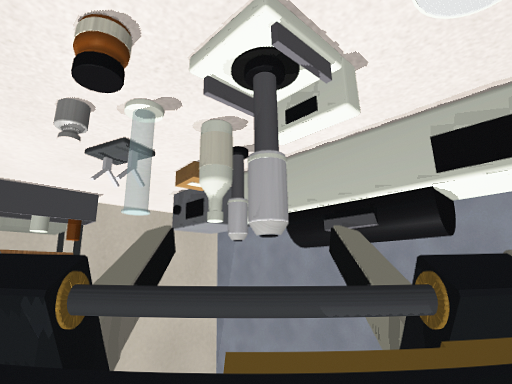

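The wrist view shows the used sampler with its foot on the dark pad at (265,70) and its tip at (268,236). My projections agree within about 1 px. I'll descend, then approach.

```bash
python3 -m inch '{"delta_pos":[[0.08,0.08,-0.87],[0.08,0.08,-0.87],[0.08,0.08,-0.87],[0.08,0.08,-0.87],[0.08,0.08,-0.87],[0.08,0.08,-0.87],[0.3,-0.3,0],[0.4,-0.4,0]],"rot":[[0,0,0],[0,0,0],[0,0,0],[0,0,0],[0,0,0],[0,0,0],[0,0,0],[0,0,0]],"hand":[93,93,93,93,93,93,93,93]}'
python3 -m inch '{"delta_pos":[[0.45,-0.45,0],[0.45,-0.45,0],[0.45,-0.45,0],[0.45,-0.45,0],[0.45,-0.45,0],[0.45,-0.45,0],[0,0,0],[0,0,0]],"rot":[[0,0,0],[0,0,0],[0,0,0],[0,0,0],[0,0,0],[0,0,0],[0,0,0],[0,0,0]],"hand":[93,93,93,93,93,93,93,93]}'
python3 - <<'E'
from h import *
c=imaging.camera_info("wrist"); f=imaging.grab_frame("wrist")[:,:,::-1]; cv2.imwrite("pics/w2.png",f)
c["im"]=0; print(readout.sense()["joint_pos"].round(3)); o=-c["R"].T@c["t"]; print(o)
for z in (.06,.11,.15,.18): print(proj("wrist",[.510,.218,z],c))
E
```

```text
clock: 5.48
ee_pos: [0.4417, 0.2863, 0.0987]
orientation: [0.826, 1.962, -0.463]
ft_force: [0.6, -0.7, 0.5]
grip_width: 0.999
gripper_force: 0.0
clock: 6.15
ee_pos: [0.5095, 0.2182, 0.1]
orientation: [0.83, 1.96, -0.462]
ft_force: [0.1, -0.4, -0.1]
grip_width: 1.001
gripper_force: 0.0
[ 0.763  0.702  1.877 -1.289  1.122  0.952]
[0.3818042  0.34722283 0.11705255]
[252.24150761 176.28218823]
[253.35636642 257.37493675]
[254.3403013  329.29824156]
[255.12210193 386.71556295]
```

View pics/w2.png

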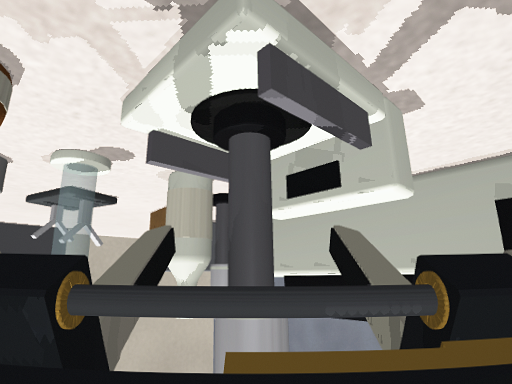

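The wrist view shows the handle centred between the fingers at column 252, with its edges at 231 and 273. I'll go the last 17 mm forward and close.

```bash
python3 - <<'E'
from h import *
c=imaging.camera_info("wrist");f=c["camera_matrix"][0,0]; p=c["R"]@np.array([.51,.218,.09])+c["t"]; print(f, p, f*.026/p[2])
E
python3 -m inch '{"delta_pos":[[0.24,-0.24,0],[0.24,-0.24,0],[0,0,0],[0,0,0],[0,0,0],[0,0,0],[0,0,0],[0,0,0]],"rot":[[0,0,0],[0,0,0],[0,0,0],[0,0,0],[0,0,0],[0,0,0],[0,0,0],[0,0,0]],"hand":[93,93,93,60,45,36,32,30]}' 45
python3 -m inch '{"delta_pos":[[0,0,0],[0,0,0],[0,0,0],[0,0,0],[0,0,0],[0,0,0],[0,0,0],[0,0,0]],"rot":[[0,0,0],[0,0,0],[0,0,0],[0,0,0],[0,0,0],[0,0,0],[0,0,0],[0,0,0]],"hand":[28,26,24,20,15,15,15,15]}' 45
```

```text
303.11757146614696 [0.00047324 0.01883761 0.18366029] 42.91105582753116
clock: 6.87
ee_pos: [0.5209, 0.207, 0.0987]
orientation: [0.828, 1.962, -0.462]
ft_force: [0.1, -0.1, -0.0]
grip_width: 0.687
gripper_force: 0.0
clock: 7.53
ee_pos: [0.5209, 0.2068, 0.0986]
orientation: [0.828, 1.962, -0.463]
ft_force: [-0.5, -0.2, -0.7]
grip_width: 0.268
gripper_force: 44.9
```

Grip holds: opening is about 25 mm and force 45 N. Next I'll lift straight up, then pitch.

```bash
python3 -m inch '{"delta_pos":[[0,0,0.3],[0,0,0.6],[0,0,1],[0,0,1],[0,0,1],[0,0,1],[0,0,1],[0,0,1]],"rot":[[0,0,0],[0,0,0],[0,0,0],[0,0,0],[0,0,0],[0,0,0],[0,0,0],[0,0,0]],"hand":[15,15,15,15,15,15,15,15]}'
python3 -m inch '{"delta_pos":[[0,0,1],[0,0,1],[0,0,0.5],[0,0,0],[0,0,0],[0,0,0],[0,0,0],[0,0,0]],"rot":[[0,0,0],[0.15,0.15,0],[0.3,0.3,0],[0.5,0.5,0],[0.6,0.6,0],[0.6,0.6,0],[0.6,0.6,0],[0.6,0.6,0]],"hand":[15,15,15,15,15,15,15,15]}'
python3 - <<'E'
from h import *
s=readout.sense(); print(s["joint_pos"].round(3), s["ee_pos"].round(4),s["ft_force"])
E
```

```text
clock: 8.2
ee_pos: [0.5205, 0.2066, 0.2723]
orientation: [0.828, 1.963, -0.463]
ft_force: [1.1, -0.1, -5.3]
grip_width: 0.273
gripper_force: 44.9
clock: 8.87
ee_pos: [0.5204, 0.2073, 0.3343]
orientation: [1.045, 2.482, -0.242]
ft_force: [-0.8, -1.2, -5.0]
grip_width: 0.271
gripper_force: 44.9
[ 0.513  0.224  1.608 -0.487  1.214 -0.109] [0.5204 0.2073 0.3343] [-0.81507037 -1.17253577 -5.0481236 ]
```

```bash
python3 -m inch '{"delta_pos":[[0,-0.2,0],[0,-0.5,0],[0,-0.8,0],[0,-0.9,0],[0,-0.9,0],[0,-0.9,0],[0,-0.9,0],[0,-0.9,0]],"rot":[[0.65,0.65,0],[0.65,0.65,0],[0.65,0.65,0],[0.65,0.65,0],[0.65,0.65,0],[0.65,0.65,0],[0.65,0.65,0],[0.65,0.65,0]],"hand":[15,15,15,15,15,15,15,15]}'
python3 -m inch '{"delta_pos":[[0,-0.9,0],[0,-0.9,0],[0,-0.9,0],[0,-0.9,0],[0,-0.9,0],[0,-0.9,0],[0,-0.9,0],[0,-0.9,0]],"rot":[[0.6,0.6,0],[0.1,0.1,-0.3],[0,0,-0.8],[0,0,-0.9],[0,0,-0.9],[0,0,-0.9],[0,0,-0.9],[0,0,-0.9]],"hand":[15,15,15,15,15,15,15,15]}'
python3 -m inch '{"delta_pos":[[0,-0.8,0],[0,-0.8,0],[0,-0.4,0],[0,0,0],[0,0,0],[0,0,0],[0,0,0],[0,0,0]],"rot":[[0,0,-0.9],[0,0,-0.9],[0,0,-0.9],[0,0,-0.5],[0,0,-0.45],[0,0,0],[0,0,0],[0,0,0]],"hand":[15,15,15,15,15,15,15,15]}'
cat > st.py <<'E'
from h import *
import sys
from scipy.spatial.transform import Rotation as R
s=readout.sense(); M=R.from_rotvec(s["orientation"]).as_matrix()
print(s["joint_pos"].round(3),s["ee_pos"].round(4)); print(M.round(3))
ax=M@np.array([-.866,0,-.5]) # guess
print("hold",(s["ee_pos"]-.0188*M[:,2]).round(4), "y az",np.degrees(np.arctan2(M[1,1],M[0,1])), "z el",np.degrees(np.arcsin(M[2,2])))
E
python3 st.py
```

```text
clock: 9.53
ee_pos: [0.5207, 0.0556, 0.3346]
orientation: [-1.07, -2.539, -0.218]
ft_force: [0.7, 0.3, -6.5]
grip_width: 0.27
gripper_force: 44.9
clock: 10.2
ee_pos: [0.5205, -0.1243, 0.3337]
orientation: [-1.823, -2.005, -0.48]
ft_force: [0.2, 0.4, -5.1]
grip_width: 0.27
gripper_force: 44.9
clock: 10.87
ee_pos: [0.5209, -0.1729, 0.3337]
orientation: [-2.259, -1.605, -0.598]
ft_force: [1.1, 0.2, -4.5]
grip_width: 0.267
gripper_force: 44.9
[-0.65   0.313  1.509  0.493  1.512 -0.393] [ 0.5209 -0.1729  0.3337]
[[ 0.287  0.945  0.158]
 [ 0.818 -0.328  0.474]
 [ 0.499 -0.007 -0.866]]
hold [ 0.5179 -0.1819  0.35  ] y az -19.12347112018404 z el -60.046277042394955
```

```bash
python3 -m inch '{"delta_pos":[[-0.1,-0.05,-0.4],[-0.1,-0.05,-0.8],[-0.1,-0.05,-1],[-0.1,-0.05,-1],[-0.1,-0.05,-1],[-0.12,-0.01,-1],[0,0,-1],[0,0,-0.8]],"rot":[[0,0,0],[0,0,0],[0,0,0],[0,0,0],[0,0,0],[0,0,0],[0,0,0],[0,0,0]],"hand":[15,15,15,15,15,15,15,15]}'
python3 -m inch '{"delta_pos":[[0,0,-0.2],[0,0,0],[0,0,0],[0,0,0],[0,0,0],[0,0,0],[0,0,0],[0,0,0]],"rot":[[0,0,0],[0,0,0],[0,0,0],[0,0,0],[0,0,0],[0,0,0],[0,0,0],[0,0,0]],"hand":[15,15,15,15,15,15,15,15]}'
python3 st.py
python3 - <<'E'
from h import *
from scipy.spatial.transform import Rotation as R
s=readout.sense(); M=R.from_rotvec(s["orientation"]).as_matrix(); h=s["ee_pos"]-.0188*M[:,2]; a=M@np.array([-.865,.014,-.501]); foot=h-.083*a
S=imaging.grab_frame("scene")[:,:,::-1].copy(); W=imaging.grab_frame("wrist")[:,:,::-1].copy(); T=imaging.grab_frame("top")[:,:,::-1].copy()
cv2.imwrite("pics/S3.png",S);cv2.imwrite("pics/W3.png",W);cv2.imwrite("pics/T3.png",T)
for q in (0,.108,.19):
  print([proj(n,foot+q*a).round(1) for n in ("scene","top","wrist")])
u,v=proj("scene",h).astype(int); A=cv2.resize(S[v-50:v+50,u-65:u+65],None,fx=4,fy=4,interpolation=cv2.INTER_CUBIC)
print("scene crop origin",u-65,v-50)
cv2.imwrite("pics/m3.png",A)
E
```

```text
clock: 11.53
ee_pos: [0.5047, -0.1792, 0.1562]
orientation: [-2.26, -1.602, -0.597]
ft_force: [-0.3, 1.0, -4.6]
grip_width: 0.271
gripper_force: 44.9
clock: 12.2
ee_pos: [0.5056, -0.1797, 0.1541]
orientation: [-2.262, -1.603, -0.6]
ft_force: [0.1, 1.0, -4.7]
grip_width: 0.271
gripper_force: 44.9
[-0.677  0.487  1.725  0.532  1.18  -0.608] [ 0.5056 -0.1797  0.1541]
[[ 0.289  0.944  0.159]
 [ 0.817 -0.33   0.473]
 [ 0.499 -0.006 -0.866]]
hold [ 0.5026 -0.1886  0.1704] y az -19.258193669596288 z el -60.044961711216466
[array([183.7, 202.4]), array([334.7, 204. ]), array([250. , 113.5])]
[array([129.6, 213. ]), array([372.8, 217.5]), array([252.8, 302.3])]
[array([ 86.8, 221.4]), array([402.1, 227.9]), array([255.5, 478. ])]
scene crop origin 77 160
```

View pics/m3.png

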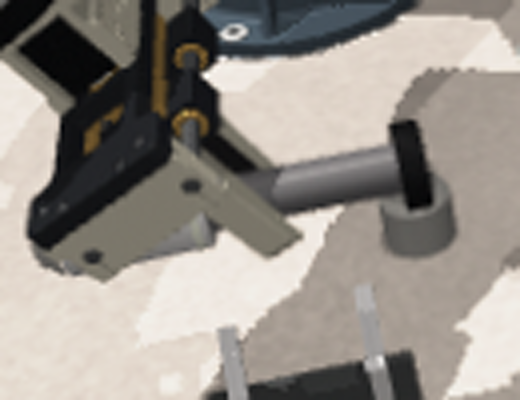

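The scene crop shows the sampler held nearly level, with its foot disc at crop (410,162) and the head hidden behind the finger. That is close to the prediction, and the cradle lies below it at (300,370). I'll descend, watching the force.

```bash
python3 -m inch '{"delta_pos":[[0,0,-0.3],[0,0,-0.6],[0,0,-0.7],[0,0,-0.6],[0,0,-0.5],[0,0,-0.5],[0,0,-0.2],[0,0,0]],"rot":[[0,0,0],[0,0,0],[0,0,0],[0,0,0],[0,0,0],[0,0,0],[0,0,0],[0,0,0]],"hand":[15,15,15,15,15,15,15,15]}'
python3 -m inch '{"delta_pos":[[0,0,-0.1],[0,0,-0.1],[0,0,-0.1],[0,0,0],[0,0,0],[0,0,0],[0,0,0],[0,0,0]],"rot":[[0,0,0],[0,0,0],[0,0,0],[0,0,0],[0,0,0],[0,0,0],[0,0,0],[0,0,0]],"hand":[15,15,15,15,15,15,15,15]}'
python3 - <<'E'
from h import *
for n in ("scene","top","wrist"): cv2.imwrite(f"pics/{n}4.png",imaging.grab_frame(n)[:,:,::-1])
s=readout.sense();print(s["ft_force"],s["wrist_torque"])
S=cv2.imread("pics/scene4.png")[200:290,95:205]; W=cv2.imread("pics/wrist4.png")
A=cv2.resize(S,(440,360),interpolation=cv2.INTER_CUBIC); B=cv2.resize(W,(360,270)); O=np.zeros((360,800,3),np.uint8);O[:,:440]=A;O[:270,440:]=B; cv2.imwrite("pics/m4.png",O)
E
```

```text
clock: 13.02
ee_pos: [0.5051, -0.1793, 0.0676]
orientation: [-2.261, -1.601, -0.598]
ft_force: [0.7, 0.6, -4.4]
grip_width: 0.271
gripper_force: 44.9
clock: 13.68
ee_pos: [0.5056, -0.1797, 0.0614]
orientation: [-2.262, -1.602, -0.599]
ft_force: [0.8, -0.1, -4.9]
grip_width: 0.267
gripper_force: 44.9
[-0.54563566  0.8578431  -5.55092115] [-0.54444104  0.0526471   0.00790246]
```

View pics/m4.png

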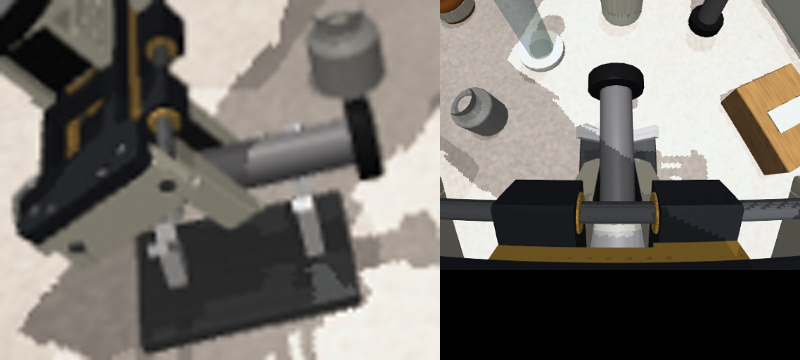

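The sampler is aligned with the notches: in the wrist view the handle is at column 617, and the narrow notch tips are at 577 and 658 (middle 617). I'll continue down gently.

```bash
python3 -m inch '{"delta_pos":[[0,0,-0.1],[0,0,-0.1],[0,0,0],[0,0,0],[0,0,0],[0,0,0],[0,0,0],[0,0,0]],"rot":[[0,0,0],[0,0,0],[0,0,0],[0,0,0],[0,0,0],[0,0,0],[0,0,0],[0,0,0]],"hand":[15,15,15,15,15,15,15,15]}'
python3 -m inch '{"delta_pos":[[0,0,-0.06],[0,0,-0.06],[0,0,0],[0,0,0],[0,0,0],[0,0,0],[0,0,0],[0,0,0]],"rot":[[0,0,0],[0,0,0],[0,0,0],[0,0,0],[0,0,0],[0,0,0],[0,0,0],[0,0,0]],"hand":[15,15,15,15,15,15,15,15]}'
python3 -c "
from bench import readout
s=readout.sense();print(s['ft_force'],s['wrist_torque'])"
```

```text
clock: 14.5
ee_pos: [0.5055, -0.1797, 0.0563]
orientation: [-2.262, -1.602, -0.599]
ft_force: [-0.6, -0.4, -5.1]
grip_width: 0.27
gripper_force: 44.9
clock: 15.17
ee_pos: [0.5055, -0.1796, 0.0533]
orientation: [-2.262, -1.602, -0.599]
ft_force: [0.4, -0.4, -5.7]
grip_width: 0.271
gripper_force: 44.9
[ 0.39569426 -0.36565175 -5.69691532] [-0.53524946  0.07016183 -0.01646537]
```

```bash
python3 -m inch '{"delta_pos":[[0,0,-0.04],[0,0,-0.04],[0,0,0],[0,0,0],[0,0,0],[0,0,0],[0,0,0],[0,0,0]],"rot":[[0,0,0],[0,0,0],[0,0,0],[0,0,0],[0,0,0],[0,0,0],[0,0,0],[0,0,0]],"hand":[15,15,15,15,15,15,15,15]}'
python3 -m inch '{"delta_pos":[[0,0,-0.04],[0,0,-0.04],[0,0,0],[0,0,0],[0,0,0],[0,0,0],[0,0,0],[0,0,0]],"rot":[[0,0,0],[0,0,0],[0,0,0],[0,0,0],[0,0,0],[0,0,0],[0,0,0],[0,0,0]],"hand":[15,15,15,15,15,15,15,15]}'
python3 -c "
from bench import readout
s=readout.sense();print(s['ft_force'],s['wrist_torque'])"
```

```text
clock: 15.83
ee_pos: [0.5055, -0.1796, 0.0513]
orientation: [-2.262, -1.602, -0.599]
ft_force: [0.2, -0.3, -5.1]
grip_width: 0.275
gripper_force: 44.9
clock: 16.5
ee_pos: [0.5055, -0.1796, 0.0493]
orientation: [-2.262, -1.602, -0.599]
ft_force: [-0.6, -0.0, -5.3]
grip_width: 0.269
gripper_force: 44.9
[-0.64491092 -0.0428759  -5.28805093] [-0.53290503  0.0706433   0.03219385]
```

```bash
python3 -m inch '{"delta_pos":[[0,0,-0.04],[0,0,-0.04],[0,0,0],[0,0,0],[0,0,0],[0,0,0],[0,0,0],[0,0,0]],"rot":[[0,0,0],[0,0,0],[0,0,0],[0,0,0],[0,0,0],[0,0,0],[0,0,0],[0,0,0]],"hand":[15,15,15,15,15,15,15,15]}'
python3 - <<'E'
from h import *
for n in ("scene","top","wrist"): cv2.imwrite(f"pics/{n}5.png",imaging.grab_frame(n)[:,:,::-1])
S=cv2.imread("pics/scene5.png")[200:290,95:205]; W=cv2.imread("pics/wrist5.png")[60:260,180:360]
O=np.zeros((500,800,3),np.uint8);O[:360,:440]=cv2.resize(S,(440,360),interpolation=cv2.INTER_CUBIC);O[:400,440:]=cv2.resize(W,(360,400)); cv2.imwrite("pics/m5.png",O)
E
```

```text
clock: 17.17
ee_pos: [0.5055, -0.1796, 0.0473]
orientation: [-2.262, -1.602, -0.599]
ft_force: [-0.1, -0.3, -5.5]
grip_width: 0.273
gripper_force: 44.9
```

View pics/m5.png

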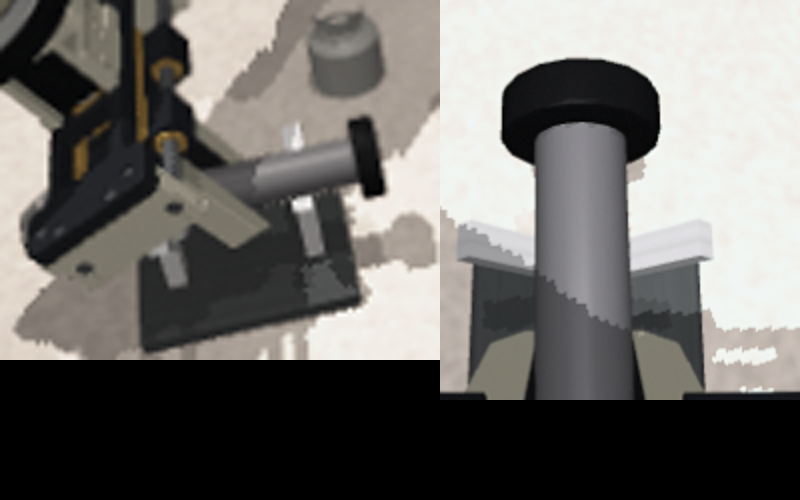

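The handle is centred in the narrow notch (582 against tips at 457 and 713) but has no contact yet. I'll continue in small steps.

```bash
python3 -m inch '{"delta_pos":[[0,0,-0.04],[0,0,-0.04],[0,0,0],[0,0,0],[0,0,0],[0,0,0],[0,0,0],[0,0,0]],"rot":[[0,0,0],[0,0,0],[0,0,0],[0,0,0],[0,0,0],[0,0,0],[0,0,0],[0,0,0]],"hand":[15,15,15,15,15,15,15,15]}'
python3 -c "
from bench import readout
s=readout.sense();print(s['ft_force'],s['wrist_torque'])"
```

```text
clock: 17.98
ee_pos: [0.5059, -0.1795, 0.0463]
orientation: [-2.261, -1.602, -0.601]
ft_force: [-2.0, 1.4, 8.7]
grip_width: 0.27
gripper_force: 44.9
[-2.01781889  1.4237678   8.74670755] [ 0.5028938   0.1569299  -0.11849394]
```

```bash
python3 -m inch '{"delta_pos":[[0,0,-0.03],[0,0,-0.03],[0,0,0],[0,0,0],[0,0,0],[0,0,0],[0,0,0],[0,0,0]],"rot":[[0,0,0],[0,0,0],[0,0,0],[0,0,0],[0,0,0],[0,0,0],[0,0,0],[0,0,0]],"hand":[15,15,15,15,15,15,15,15]}'
python3 -c "
from bench import readout
s=readout.sense();print(s['ft_force'],s['wrist_torque'])"
```

```text
clock: 18.65
ee_pos: [0.506, -0.1795, 0.0461]
orientation: [-2.26, -1.602, -0.603]
ft_force: [-8.4, 1.3, 24.0]
grip_width: 0.268
gripper_force: 44.9
[-8.39517204  1.30055639 24.03958799] [1.71894379 0.53933308 0.29410253]
```

Contact is made, on the head side first. I'll relax by 1.4 mm and release.

```bash
python3 -m inch '{"delta_pos":[[0,0,0.03],[0,0,0.025],[0,0,0],[0,0,0],[0,0,0],[0,0,0],[0,0,0],[0,0,0]],"rot":[[0,0,0],[0,0,0],[0,0,0],[0,0,0],[0,0,0],[0,0,0],[0,0,0],[0,0,0]],"hand":[15,15,15,26,28,30,33,36]}' 8
python3 -m inch '{"delta_pos":[[0,0,0],[0,0,0],[0,0,0],[0,0,0],[0,0,0],[0,0,0],[0,0,0],[0,0,0]],"rot":[[0,0,0],[0,0,0],[0,0,0],[0,0,0],[0,0,0],[0,0,0],[0,0,0],[0,0,0]],"hand":[40,45,50,55,60,65,70,70]}'
```

```text
clock: 19.32
ee_pos: [0.5055, -0.1797, 0.045]
orientation: [-2.262, -1.602, -0.599]
ft_force: [-0.5, 0.3, 0.5]
grip_width: 0.374
gripper_force: 0.0
clock: 19.98
ee_pos: [0.5055, -0.1796, 0.0451]
orientation: [-2.262, -1.602, -0.599]
ft_force: [0.3, -0.5, 0.8]
grip_width: 0.747
gripper_force: 0.0
```

```bash
python3 -m inch '{"delta_pos":[[0,0,0.2],[0,0,0.4],[0,0,0.6],[0,0,1],[0,0,1],[0,0,1],[0,0,1],[0,0,1]],"rot":[[0,0,0],[0,0,0],[0,0,0],[0,0,0],[0,0,0],[0,0,0],[0,0,0],[0,0,0]],"hand":[70,70,70,70,70,70,80,93]}'
python3 -m inch '{"delta_pos":[[0.5,0.4,1],[0.5,0.4,1],[0.5,0.4,1],[0.5,0.4,0.7],[0.6,0.5,0],[0.6,0.5,0],[0.6,0.5,0],[0,0,0]],"rot":[[-0.19,0.55,0],[-0.19,0.55,0],[-0.19,0.55,0],[-0.19,0.55,0],[-0.19,0.55,0],[-0.19,0.55,0],[-0.19,0.55,0],[0,0,0]],"hand":[93,93,93,93,93,93,93,93]}'
python3 st.py
python3 - <<'E'
from h import *
for n in ("scene","top","wrist"): cv2.imwrite(f"pics/{n}6.png",imaging.grab_frame(n)[:,:,::-1])
np.save("c6.npy",imaging.camera_info("wrist"),allow_pickle=True)
S=cv2.imread("pics/scene6.png")[200:290,95:205]; T=cv2.imread("pics/top6.png")[130:250,270:400]; W=cv2.imread("pics/wrist6.png")
O=np.zeros((600,800,3),np.uint8);O[:300,:367]=cv2.resize(S,(367,300),interpolation=cv2.INTER_CUBIC);O[300:,:325]=cv2.resize(T,(325,300),interpolation=cv2.INTER_CUBIC);O[:324,368:]=cv2.resize(W,(432,324)); cv2.imwrite("pics/m6.png",O)
ex=np.array([.319,.948,0]);s0=np.array([.4985,-.1997,.068])
for x in (-.095,.095): print([proj(n,s0+x*ex).round(1) for n in("scene","top","wrist")])
print([proj("wrist",[.685,-.027,z]).round(0) for z in (0,.19)])
E
```

```text
clock: 20.65
ee_pos: [0.5053, -0.1796, 0.2023]
orientation: [-2.262, -1.603, -0.599]
ft_force: [0.5, 0.1, -0.7]
grip_width: 0.846
gripper_force: 0.0
clock: 21.32
ee_pos: [0.6023, -0.0992, 0.2924]
orientation: [-2.286, -1.455, 0.067]
ft_force: [-0.5, 0.1, -0.4]
grip_width: 1.0
gripper_force: 0.0
[-0.34   0.602  1.143  0.227  1.767  0.1  ] [ 0.6023 -0.0992  0.2924]
[[ 0.449  0.854 -0.264]
 [ 0.874 -0.359  0.327]
 [ 0.185 -0.378 -0.907]]
hold [ 0.6073 -0.1053  0.3095] y az -22.811176573949528 z el -65.15137316928563
[array([101.4, 257.8]), array([391.1, 230.2]), array([279.5, 358.2])]
[array([189.9, 238.7]), array([329. , 207.9]), array([270.8, 226.3])]
[array([361., 128.]), array([352.,  97.])]
```

View pics/m6.png

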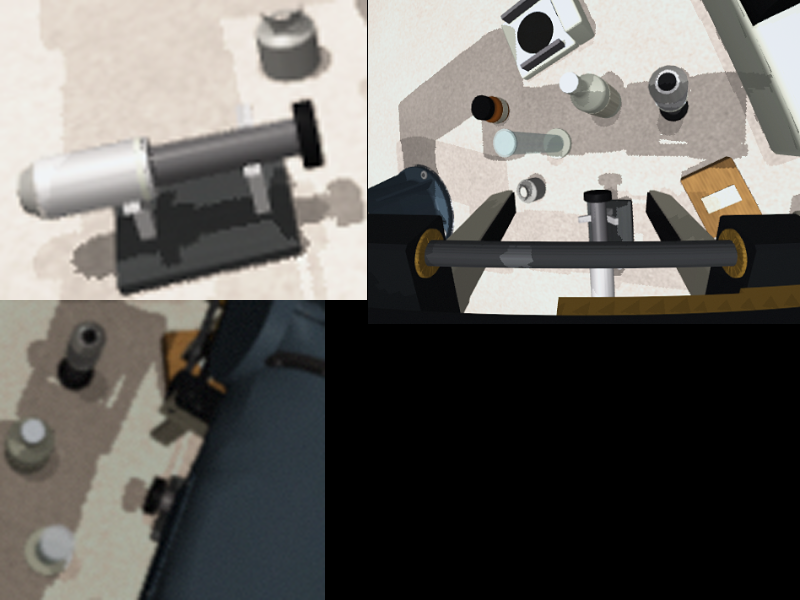

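The sampler lies in both notches, with its tip at scene (101,257) and foot at (191.5,240), against predicted (101,258) and (190,239). The fresh sampler's tip is at wrist px (354,96), and my last tilt was about the wrong axis, so I'll compute the correction.

```bash
cat > tgt.py <<'E'
from h import *
import sys
from scipy.spatial.transform import Rotation as R
az=np.radians(float(sys.argv[1])); y=np.array([np.cos(az),np.sin(az),0]); z=np.array([0,0,-1.]); x=np.cross(y,z)
s=readout.sense(); M=R.from_rotvec(s["orientation"]); D=R.from_matrix(np.c_[x,y,z])*M.inv()
print("TCP",s["ee_pos"].round(4),"rot units",(D.as_rotvec()/.12).round(2),s["joint_pos"].round(2))
E
python3 tgt.py 70
python3 - <<'E'
from h import *
c=np.load("c6.npy",allow_pickle=True).item()
for u,v in [(354.4,96),(354,96.5)]: print(onz("wrist",u,v,.19,c).round(4))
# instrument front edge height check
for z in (0,.1,.2): print(z,onz("top",303,123,z).round(3))
E
```

```text
TCP [ 0.6002 -0.1021  0.293 ] rot units [-0.3  -4.03 13.6 ] [-0.35  0.6   1.15  0.23  1.76  0.09]
[ 0.687  -0.0269  0.19  ]
[ 0.6866 -0.0272  0.19  ]
0 [ 0.802 -0.035  0.   ]
0.1 [ 0.772 -0.027  0.1  ]
0.2 [ 0.743 -0.018  0.2  ]
```

```bash
python3 -m inch '{"delta_pos":[[0.23,0.2,0.2],[0.23,0.2,0.2],[0.23,0.2,0.1],[0.23,0.2,0],[0.23,0.2,0],[0.23,0.2,0],[0.23,0.2,0],[0.23,0.2,0]],"rot":[[-0.02,-0.27,0.907],[-0.02,-0.27,0.907],[-0.02,-0.27,0.907],[-0.02,-0.27,0.907],[-0.02,-0.27,0.907],[-0.02,-0.27,0.907],[-0.02,-0.27,0.907],[-0.02,-0.27,0.907]],"hand":[93,93,93,93,93,93,93,93]}'
python3 -m inch '{"delta_pos":[[0.23,0.2,0],[0.23,0.2,0],[0.23,0.2,0],[0.23,0.2,0],[0.23,0.2,0],[0.23,0.2,0],[0.23,0.2,0],[0,0,0]],"rot":[[-0.02,-0.27,0.907],[-0.02,-0.27,0.907],[-0.02,-0.27,0.907],[-0.02,-0.27,0.907],[-0.02,-0.27,0.907],[-0.02,-0.27,0.907],[-0.02,-0.27,0.907],[0,0,0]],"hand":[93,93,93,93,93,93,93,93]}'
python3 tgt.py 70
python3 - <<'E'
from h import *
c=imaging.camera_info("wrist");f=imaging.grab_frame("wrist"); cv2.imwrite("pics/wrist7.png",f[:,:,::-1]); np.save("c7.npy",c,allow_pickle=True)
print(proj("wrist",[.687,-.027,.19],c),proj("wrist",[.687,-.027,.0],c))
u,v=proj("wrist",[.687,-.027,.19],c).astype(int); g=f[max(v-30,0):v+30,max(u-30,0):u+30].mean(2)
m=(g<45).astype(np.uint8); n,l,st,ce=cv2.connectedComponentsWithStats(m)
for i in range(1,n):
  if st[i,4]>15: p=ce[i]+[max(u-30,0),max(v-30,0)]; print(st[i],p.round(1),onz("wrist",*p,.19,c).round(4))
E
```

```text
clock: 22.13
ee_pos: [0.6461, -0.063, 0.3061]
orientation: [-1.541, -2.486, 0.031]
ft_force: [0.5, 0.1, -0.2]
grip_width: 1.002
gripper_force: 0.0
clock: 22.8
ee_pos: [0.6863, -0.0274, 0.3064]
orientation: [0.538, 3.091, 0.002]
ft_force: [0.0, 0.0, -0.5]
grip_width: 1.001
gripper_force: 0.0
TCP [ 0.6863 -0.0274  0.3064] rot units [-0.01  0.04 -0.04] [-0.11  0.55  1.14  0.    1.45 -1.33]
[252.67028335 189.24785413] [252.05927516 157.31065518]
[ 23  21  17  18 239] [253.1 188.7] [ 0.6866 -0.0264  0.19  ]
```

The tip is detected at (0.6866,−0.0264), directly under the tool. I'll descend and grip.

```bash
python3 -m inch '{"delta_pos":[[0,0.04,-0.4],[0,0,-0.9],[0,0,-1],[0,0,-1],[0,0,-1],[0,0,-1],[0,0,-1],[0,0,-0.6]],"rot":[[0,0,0],[0,0,0],[0,0,0],[0,0,0],[0,0,0],[0,0,0],[0,0,0],[0,0,0]],"hand":[93,93,93,93,93,93,93,93]}'
python3 -m inch '{"delta_pos":[[0,0,-0.18],[0,0,0],[0,0,0],[0,0,0],[0,0,0],[0,0,0],[0,0,0],[0,0,0]],"rot":[[0,0,0],[0,0,0],[0,0,0],[0,0,0],[0,0,0],[0,0,0],[0,0,0],[0,0,0]],"hand":[80,65,56,50,47,45,44,43]}' 35
python3 -m inch '{"delta_pos":[[0,0,0],[0,0,0],[0,0,0],[0,0,0],[0,0,0],[0,0,0],[0,0,0],[0,0,0]],"rot":[[0,0,0],[0,0,0],[0,0,0],[0,0,0],[0,0,0],[0,0,0],[0,0,0],[0,0,0]],"hand":[42,41,40,39,36,30,30,30]}' 35
```

```text
clock: 23.52
ee_pos: [0.685, -0.0268, 0.1291]
orientation: [-0.552, -3.09, -0.001]
ft_force: [-0.5, -0.6, 0.4]
grip_width: 1.001
gripper_force: 0.0
clock: 24.18
ee_pos: [0.6869, -0.0261, 0.1285]
orientation: [0.545, 3.092, 0.002]
ft_force: [-0.2, 0.1, -0.4]
grip_width: 0.491
gripper_force: 0.0
clock: 24.85
ee_pos: [0.6867, -0.0261, 0.1281]
orientation: [0.545, 3.093, 0.002]
ft_force: [-0.1, 0.8, 0.3]
grip_width: 0.423
gripper_force: 35.0
```

```bash
python3 -m inch '{"delta_pos":[[0,0,0.2],[0,0,0.5],[0,0,0.8],[0,0,1],[0,0,1],[0,0,1],[0,0,1],[0,0,1]],"rot":[[0,0,0],[0,0,0],[0,0,0],[0,0,0],[0,0,0],[0,0,0],[0,0,0],[0,0,0]],"hand":[30,30,30,30,30,30,30,30]}'
python3 -m inch '{"delta_pos":[[0,0,1],[0,0,1],[0,0,0.4],[0,0,0],[0,0,0],[0,0,0],[0,0,0],[0,0,0]],"rot":[[0,0,0],[0,0,0],[0,0,0],[0,0,0],[0,0,0],[0,0,0],[0,0,0],[0,0,0]],"hand":[30,30,30,30,30,30,30,30]}'
python3 tgt.py 70
python3 - <<'E'
from h import *
cv2.imwrite("pics/top8.png",imaging.grab_frame("top")[:,:,::-1])
cv2.imwrite("pics/scene8.png",imaging.grab_frame("scene")[:,:,::-1])
c6=np.load("c6.npy",allow_pickle=True).item()
for n,f,c in [("wrist","pics/wrist6.png",c6),("top","pics/top6.png",None),("top","pics/top8.png",None),("scene","pics/scene6.png",None)]:
  u,v=proj(n,[.512,.214,.025],c).astype(int); im=cv2.imread(f).max(2); y0,x0=max(v-40,0),u-40
  m=(im[y0:v+40,x0:u+40]<45).astype(np.uint8); k,l,st,ce=cv2.connectedComponentsWithStats(m); print(f,u,v)
  for i in range(1,k):
    if st[i,4]>80:
      P=np.argwhere(l==i)[:,::-1]; h=cv2.convexHull(P.astype(np.float32)); e=cv2.fitEllipse(h); p=np.array(e[0])+[x0,y0]; print(st[i],p.round(1),np.round(e[1],1),onz(n,*p,.025,c).round(4))
E
```

```text
clock: 25.52
ee_pos: [0.6864, -0.0261, 0.2928]
orientation: [0.545, 3.092, 0.002]
ft_force: [0.2, 0.1, -4.0]
grip_width: 0.424
gripper_force: 35.0
clock: 26.18
ee_pos: [0.6865, -0.0261, 0.3492]
orientation: [-0.545, -3.093, -0.002]
ft_force: [-0.1, 0.9, -2.9]
grip_width: 0.426
gripper_force: 35.0
TCP [ 0.6865 -0.0261  0.3492] rot units [-0.01 -0.01  0.  ] [-0.11  0.54  1.06  0.    1.55 -1.33]
pics/wrist6.png 197 38
[  3   0  42  28 120] [178.9  13. ] [10.4 50.6] [0.4984 0.274  0.025 ]
[  20   14   42   49 1564] [197.8  38.2] [40.1 49.3] [0.5134 0.2145 0.025 ]
[ 37  49  39  29 112] [213.   62.9] [12.2 46.6] [0.5221 0.1626 0.025 ]
pics/top6.png 219 212
[ 28  28  25  25 478] [219. 212.] [24.2 24.4] [0.5123 0.2164 0.025 ]
pics/top8.png 219 212
[ 28  28  25  25 484] [219.1 212. ] [24.3 24.5] [0.5123 0.2161 0.025 ]
pics/scene6.png 293 197
[ 28  33  28  17 296] [295.1 197.7] [16.5 27.7] [0.5162 0.215  0.025 ]
```

```bash
python3 -m inch '{"delta_pos":[[-0.18,0.25,0],[-0.35,0.49,0],[-0.59,0.82,0],[-0.59,0.82,0],[-0.59,0.82,0],[-0.59,0.82,0],[-0.59,0.82,0],[-0.59,0.82,0]],"rot":[[0,0,0],[0,0,0],[0,0,0],[0,0,0],[0,0,0],[0,0,0],[0,0,0],[0,0,0]],"hand":[30,30,30,30,30,30,30,30]}'
python3 -m inch '{"delta_pos":[[-0.59,0.82,0],[-0.59,0.82,0],[-0.59,0.82,0],[-0.59,0.82,0],[-0.35,0.49,0],[-0.18,0.25,0],[0,0,0],[0,0,0]],"rot":[[0,0,0],[0,0,0],[0,0,0],[0,0,0],[0,0,0],[0,0,0],[0,0,0],[0,0,0]],"hand":[30,30,30,30,30,30,30,30]}'
python3 tgt.py 70
```

```text
clock: 26.95
ee_pos: [0.5837, 0.1166, 0.3506]
orientation: [0.545, 3.092, 0.002]
ft_force: [0.5, 0.4, -3.5]
grip_width: 0.423
gripper_force: 35.0
clock: 27.62
ee_pos: [0.5128, 0.2157, 0.3507]
orientation: [0.545, 3.092, 0.002]
ft_force: [-0.3, -0.1, -4.8]
grip_width: 0.427
gripper_force: 35.0
TCP [0.5128 0.2157 0.3507] rot units [-0.01  0.02 -0.  ] [ 0.31  0.26  1.45 -0.    1.43 -0.91]
```

```bash
python3 -m inch '{"delta_pos":[[0,0,-0.4],[0,0,-0.8],[0,0,-1],[0,0,-1],[0,0,-1],[0,0,-1],[0,0,-1],[0,0,-0.7]],"rot":[[0,0,0],[0,0,0],[0,0,0],[0,0,0],[0,0,0],[0,0,0],[0,0,0],[0,0,0]],"hand":[30,30,30,30,30,30,30,30]}'
python3 -m inch '{"delta_pos":[[0,0,-0.4],[0,0,-0.2],[0,0,-0.1],[0,0,0],[0,0,0],[0,0,0],[0,0,0],[0,0,0]],"rot":[[0,0,0],[0,0,0],[0,0,0],[0,0,0],[0,0,0],[0,0,0],[0,0,0],[0,0,0]],"hand":[30,30,30,30,30,30,30,30]}'
python3 - <<'E'
from h import *
S=imaging.grab_frame("scene")[:,:,::-1]; cv2.imwrite("pics/scene9.png",S)
t=readout.sense()["ee_pos"]; f=t+[0,0,-.1281]; f[:2]=t[:2]
print([proj("scene",f+[0,0,z]).round(1) for z in (0,.19)])
x0,y0=proj("scene",[.513,.2155,.09]).astype(int)-[50,45]
cv2.imwrite("pics/m9.png",cv2.resize(S[y0:y0+80,x0:x0+100],None,fx=6,fy=6,interpolation=cv2.INTER_CUBIC)); print(x0,y0)
E
```

```text
clock: 28.28
ee_pos: [0.5122, 0.2146, 0.175]
orientation: [-0.547, -3.093, 0.0]
ft_force: [-0.5, -0.3, -4.2]
grip_width: 0.43
gripper_force: 35.0
clock: 28.95
ee_pos: [0.513, 0.216, 0.1611]
orientation: [0.545, 3.092, 0.002]
ft_force: [-0.0, -0.7, -3.4]
grip_width: 0.422
gripper_force: 35.0
[array([294.7, 194.7]), array([299.2, 132.1])]
245 132
```

View pics/m9.png

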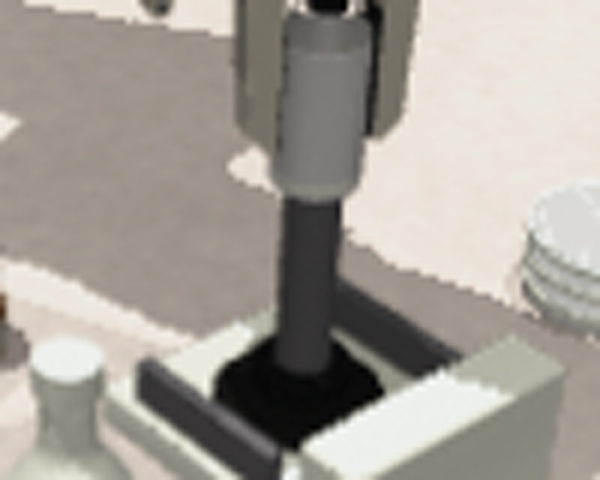

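The fresh sampler hangs upright, centred over the pad (handle at crop (303,360), pad centre about (300,385)). I'll lower it gently.

```bash
python3 -m inch '{"delta_pos":[[0,0,-0.1],[0,0,-0.08],[0,0,-0.06],[0,0,0],[0,0,0],[0,0,0],[0,0,0],[0,0,0]],"rot":[[0,0,0],[0,0,0],[0,0,0],[0,0,0],[0,0,0],[0,0,0],[0,0,0],[0,0,0]],"hand":[30,30,30,30,30,30,30,30]}'
python3 -m inch '{"delta_pos":[[0,0,-0.04],[0,0,-0.02],[0,0,0],[0,0,0],[0,0,0],[0,0,0],[0,0,0],[0,0,0]],"rot":[[0,0,0],[0,0,0],[0,0,0],[0,0,0],[0,0,0],[0,0,0],[0,0,0],[0,0,0]],"hand":[30,30,30,30,30,30,30,30]}'
```

```text
clock: 29.67
ee_pos: [0.5128, 0.2159, 0.1547]
orientation: [0.545, 3.092, 0.002]
ft_force: [0.5, 0.8, -3.1]
grip_width: 0.424
gripper_force: 35.0
clock: 30.33
ee_pos: [0.5127, 0.2159, 0.1531]
orientation: [0.545, 3.093, 0.002]
ft_force: [-0.2, -0.2, -2.9]
grip_width: 0.427
gripper_force: 35.0
```

```bash
python3 -m inch '{"delta_pos":[[0,0,-0.03],[0,0,0],[0,0,0],[0,0,0],[0,0,0],[0,0,0],[0,0,0],[0,0,0]],"rot":[[0,0,0],[0,0,0],[0,0,0],[0,0,0],[0,0,0],[0,0,0],[0,0,0],[0,0,0]],"hand":[30,30,30,30,30,30,30,30]}'
python3 -c "
from bench import readout
print(readout.sense()['wrist_torque'])"
```

```text
clock: 31.0
ee_pos: [0.5129, 0.2159, 0.1531]
orientation: [0.545, 3.092, 0.002]
ft_force: [-3.0, -1.8, 5.7]
grip_width: 0.427
gripper_force: 35.0
[-0.35537422  0.48000977 -0.02355558]
```

The foot is on the pad. I'll ease the pressure, open slowly and withdraw.

```bash
python3 -m inch '{"delta_pos":[[0,0,0.015],[0,0,0],[0,0,0],[0,0,0],[0,0,0],[0,0,0],[0,0,0],[0,0,0]],"rot":[[0,0,0],[0,0,0],[0,0,0],[0,0,0],[0,0,0],[0,0,0],[0,0,0],[0,0,0]],"hand":[30,30,39,40,41,42,44,47]}' 8
python3 -m inch '{"delta_pos":[[0,0,0],[0,0,0],[0,0,0],[0,0,0],[0,0,0],[0,0,0],[0,0,0],[0,0,0]],"rot":[[0,0,0],[0,0,0],[0,0,0],[0,0,0],[0,0,0],[0,0,0],[0,0,0],[0,0,0]],"hand":[52,58,64,70,76,82,88,93]}'
python3 -m inch '{"delta_pos":[[0,0,0.2],[0,0,0.5],[0,0,0.8],[0,0,1],[0,0,1],[0,0,1],[0,0,0.8],[0,0,0]],"rot":[[0,0,0],[0,0,0],[0,0,0],[0,0,0],[0,0,0],[0,0,0],[0,0,0],[0,0,0]],"hand":[93,93,93,93,93,93,93,93]}'
python3 - <<'E'
from h import *
c=imaging.camera_info("wrist");f=imaging.grab_frame("wrist"); cv2.imwrite("pics/w10.png",f[:,:,::-1])
u,v=proj("wrist",[.513,.2155,.215],c).astype(int); g=f[v-30:v+30,u-30:u+30].max(2)
n,l,st,ce=cv2.connectedComponentsWithStats((g<45).astype(np.uint8))
for i in range(1,n):
  if st[i,4]>60: p=ce[i]+[u-30,v-30]; print(st[i],p.round(1),onz("wrist",*p,.215,c).round(4))
# change check for other objects vs start
for n,b in (("scene","pics/scene0.png"),("top","pics/top0.png")):
  a=imaging.grab_frame(n)[:,:,::-1]; cv2.imwrite(f"pics/{n}10.png",a)
E
```

```text
clock: 31.67
ee_pos: [0.5127, 0.2159, 0.1526]
orientation: [0.545, 3.093, 0.002]
ft_force: [-0.4, 0.1, -0.0]
grip_width: 0.495
gripper_force: 0.0
clock: 32.33
ee_pos: [0.5128, 0.2159, 0.1528]
orientation: [0.545, 3.092, 0.002]
ft_force: [0.3, 0.7, -0.3]
grip_width: 0.966
gripper_force: 0.0
clock: 33.0
ee_pos: [0.5141, 0.2163, 0.2898]
orientation: [0.544, 3.087, 0.007]
ft_force: [0.9, -1.1, 0.3]
grip_width: 1.0
gripper_force: 0.0
[ 21  21  20  20 326] [250.4 200.4] [0.5127 0.2155 0.215 ]
```

The tip stands at (0.5127, 0.2155), the pad centre, with the gripper clear. Handing in.

```bash
python3 -c "
from bench import bot
print(bot.job_done())"
```

```text
the job is handed in; nothing more can be done
None
```

The used sampler lies released in the cradle with its head in the wide notch, the fresh one stands released with its tip over the middle of the dock's pad, and the job was handed in at about 33 s; the hand-in gave no verdict, and I did not re-check the other bench items against the starting pictures.

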